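Stir the ceramic packing balls

ROBOT

A 6-joint arm with a two-finger parallel gripper is mounted at the origin on the work surface. World frame = base frame: x ahead of the robot, y to its left, z up, the work surface at z = 0. Lengths are in m, angles in degrees, forces in N, time in s.
With the tool pointing down it reaches from about 0.325 to 0.775 m from the base axis. Payload 5.5 kg.
Tool frame: the origin (TCP) lies at the very end of the fingers, on their centre line; the grasp point (between the pads) lies 19 mm behind it; z points along the fingers, y is the line along which they close (so a half turn about z gives the same grasp; the last joint's range is limited). The gripper opens to 85 mm and grips with 20 to 120 N. Pads are 22 mm wide; open, the fingers measure 114 mm over their backs; the gripper's body (76 mm by 85 mm) begins 54 mm behind the grasp point. The pads swing forward as they close: fully open they stand 13 mm farther back than shut.
Start: joints at [73.814, 5.22, 70.514, -0, 104.267, -3.249], TCP at [0.134, 0.585, 0.231] pointing down, gripper open.
Joint ranges: [-164.24, 164.24], [-49.07, 125.15], [9.68, 141.18], [-86.29, 266.29], [3.28, 154.24], [-151.56, 151.56]. Speed limits (degrees/s): [147.25, 147.25, 172.46, 180, 180, 180].

INTERFACE

Orientations are given as a 3x3 rotation matrix whose columns are the frame's x, y, z axes.
In Python, from bench import env gives the robot as it stands.
- The arm moves only by the tool apply_moves, never from a script. Its argument "plan" is one flat list of numbers, 7 for each row, row after row: the closure, from -1 (fully open) to 1 (shut), then the shift along the tool's x, y, z as a fraction of full scale, then the turn, a rotation vector about the tool's x, y, z as a fraction of full scale. In form: [gripper, x, y, z, wx, wy, wz, gripper, x, y, z, wx, wy, wz, ...]. A call has exactly 5 rows; each row shifts and turns the commanded pose from where the row before left it, along the tool's axes as they then stand; what a row does not reach is not made up. Full scale, the value 1, is 4 cm for a shift and 0.12 rad for a turn. A row lasts 1/12 s, in which the tool goes at most 41.7 mm and 7.16 degrees, less where a joint would pass 70% of its speed; a pose out of reach is approached as far as the arm can. A call with a number of a shift or a turn outside -1 to 1 is refused whole. A call with a gripper value outside its range is refused whole. The fingers move at their own pace and stop on an object; "grip_force" is the grip in N (left out, the last holds). Time passes only in rows, so rows that do not move let the fingers close, or fill a call up. It gives the time, the measured TCP pose, the force, the opening and the grip force at its end, in the units of the state.
- env.read_state(): the state, without advancing time (a new reading comes with each control period).
- env.snapshot(name): name is "side" or "top"; returns a dict with "img" (400x640x3 uint8, red, green, blue), "fx", "fy", "cx", "cy" (pixels), "view" (4x4, takes a point from world to camera coordinates). Camera axes: x right, y up, looking along -z (the intrinsics and any distortion apply to the point x, -y, -z); pixel columns grow to the right and rows downward; lengths in m; the calibration is good to about 2 mm. A picture is of the moment at which its call begins. There is no depth.
- env.hand_in(): hands the job in; it is judged then, once.
The state is a dict: "time": time; "joint_positions": joint angles; "qvel": joint speeds; "joint_efforts": joint torques, N m; "ee_pos": TCP position; "ee_rot": TCP orientation; "force": force on the tool from outside, world axes, zero at the start; "moment": the same for the moment, N m; "width": opening from 0.0 (shut) to 1.0 (fully open); "grip_force": force on a finger pad.
Only numpy, scipy, OpenCV 4.12 (cv2) and the standard library are available. Lean on these libraries where they do the work, as an engineer would, in place of code of your own. Each camera call takes 0.05 s, during which the arm holds its last target. There are 200 camera calls.

TASK

Mix the ceramic column-packing balls in the steel dish: take the stirrer from its fork, put its end down to just above the dish's floor in the gap in the ring of balls at the pouring lip, and stir two full turns right through the ring, anticlockwise as seen from above, back to the lip, so that the balls roll well out of their places. Then hang the stirrer back in the fork by its flange, straight down, and let go. Keep every ball in the dish, do not shove the dish about, and leave the jar, bottle and key alone.

Things in the scene. Friction and masses are not known exactly. Their poses are not given: they have to be found in the camera images.
- dish: loose open steel dish, 0.9 kg: 140 mm across the rim, 50 mm high, wall 3 mm, floor 5 mm thick, flat out to 40 mm from the centre, then sloping up to the wall 60 mm out, one pouring lip sticking out 25 mm. Origin under its centre; its -x axis points to the lip, z up; any yaw. Seven balls lie in a ring 32 mm from its centre with a gap at the lip, one in the middle.
- stand: grey stand fixed to the desk: foot 100 x 90 x 10 mm, post 52 mm wide, on top a fork of two level prongs 16 mm wide, 8 mm thick, top face at 160 mm, nothing above. The slot between them is 20 mm wide, its open mouth 32 mm to -x of the slot's middle, the post's face 32 mm to +x. Origin on the desk under the slot's middle; x runs along the slot to the post.
- fork_seat (a point): middle of the fork's slot, at the height of the prongs' top face (160 mm above the desk); axes as the stand's.
- stirrer: hand stirrer, 195 mm long, 0.12 kg, hanging upright in the fork: steel rod 10 mm in diameter up to 135 mm from the tip, round steel flange 36 mm in diameter (135 to 140 mm), above it a square black grip 22 x 22 mm, 55 mm long (140 to 195 mm). Origin at the tip, z up along the rod, x and y square to the grip's faces.
- stirrer_tip (a point): lower end of the stirrer's rod.
- stirrer_flange (a point): centre of the underside of the stirrer's flange, 135 mm above the tip; it rests on the prongs.
- stirrer_grip (a point): middle of the stirrer's square grip, 167.5 mm above the tip.
- jar: bystander: closed glass jar, 70 mm across, 100 mm high; origin under its centre.
- bottle: bystander: amber glass bottle, 72 mm across, 160 mm high; origin under its centre.
- key: bystander: brass key lying flat, about 65 mm long, 8 mm thick; origin at its underside, x along its shank.
- ball1_center (a point): centre of one of eight like white ceramic balls, 20 mm in diameter, 11 g, loose in the dish.
- ball2_center (a point): centre of one of eight like white ceramic balls, 20 mm in diameter, 11 g, loose in the dish.
- ball3_center (a point): centre of one of eight like white ceramic balls, 20 mm in diameter, 11 g, loose in the dish.
- ball4_center (a point): centre of one of eight like white ceramic balls, 20 mm in diameter, 11 g, loose in the dish.
- ball5_center (a point): centre of one of eight like white ceramic balls, 20 mm in diameter, 11 g, loose in the dish.
- ball6_center (a point): centre of one of eight like white ceramic balls, 20 mm in diameter, 11 g, loose in the dish.
- ball7_center (a point): centre of one of eight like white ceramic balls, 20 mm in diameter, 11 g, loose in the dish.
- ball8_center (a point): centre of one of eight like white ceramic balls, 20 mm in diameter, 11 g, loose in the dish.
Not all that is in view belongs to the job. There is more than one size of the stirrer; the job needs the larger.

How it is judged:
By the outcome, as a careful person would: the job done as asked, in the order asked, and still so for the second after the job is handed in, with the robot touching nothing.
It also fails if it takes over 72 s, if anything falls off the work surface, if the arm or the gripper's body presses on something with over 40 N, if the wrist force passes 120 N, or if a joint passes its speed limit or range.

## Working session

There is one attempt and no reset: what is moved stays moved. The work goes in short steps, Python scripts to look and compute and a tool call to move; the robot and the scene stay as the last step left them, time stands still between calls to the robot, and variables do not carry over. Pictures are saved under pics/ and viewed, at most 10 in all, crops included, and the job is handed in when it is done.

Besides the shell and the picture viewer there is one more tool, called after ">>>" as name(argument=value, ...) on one line, values as JSON. apply_moves: Moves the arm, as the interface text tells. Shift numbers are shares of 4 cm and turn numbers shares of 0.12 rad, none past 1 either way. Its arguments: {"type":"object","properties":{"plan":{"type":"array"},"grip_force":{"type":"number"}},"required":["plan"]}

```bash
ls; mkdir -p pics; python3 - <<'E'
from bench import env
import cv2,numpy as np
s=env.read_state();print(s)
for n in("side","top"):
    d=env.snapshot(n);cv2.imwrite(f"pics/{n}0.png",d["img"][:,:,::-1]);np.savez(f"{n}0.npz",**d)
    print(n,[d[k] for k in d if k!="img"])
E
```

```text
pics
{'time': 0.0, 'joint_positions': array([ 7.38129917e+01,  5.26454777e+00,  7.05823094e+01, -1.20039576e-03,
        1.04268393e+02, -3.24820945e+00]), 'qvel': array([ 0.04105751, -0.01916367, -0.06739524, -0.03411798,  0.02260003,
        0.11166955]), 'joint_efforts': array([ 1.37843890e-04, -4.58715606e+01, -4.18036687e+01,  5.77074729e-05,
        1.11813794e-02,  7.74967162e-06]), 'ee_pos': array([0.13426808, 0.58448329, 0.23013161]), 'ee_rot': array([[-9.74608616e-01,  2.23914610e-01, -5.41251738e-04],
       [ 2.23915244e-01,  9.74606695e-01, -1.93741407e-03],
       [ 9.36922533e-05, -2.00941496e-03, -9.99997977e-01]]), 'force': array([-0.11924518,  0.94479837, -0.19920767]), 'moment': array([ 0.00106619,  0.04752519, -0.02896354]), 'grip_force': 0.0, 'width': 0.9993631836191604}
side [380.4184791876661, 380.4184791876661, 314.38837686404355, 194.20944041582288, array([[ 0.87402165, -0.48588594,  0.00100166, -0.45437404],
       [ 0.24390171,  0.44051653,  0.86397751, -0.31720844],
       [-0.42023578, -0.75489074,  0.5035294 , -0.57289336],
       [ 0.        ,  0.        ,  0.        ,  1.        ]])]
top [513.4188098732941, 513.4188098732941, 314.79156011891877, 193.6703298896983, array([[-2.16008650e-02, -9.99759901e-01, -3.68020132e-03,
         1.19853999e-01],
       [ 9.85162929e-01, -2.19120658e-02,  1.70217111e-01,
        -5.89995843e-01],
       [-1.70256883e-01,  5.12389305e-05,  9.85399711e-01,
        -1.26223698e+00],
       [ 0.00000000e+00,  0.00000000e+00,  0.00000000e+00,
         1.00000000e+00]])]
```

View pics/side0.png

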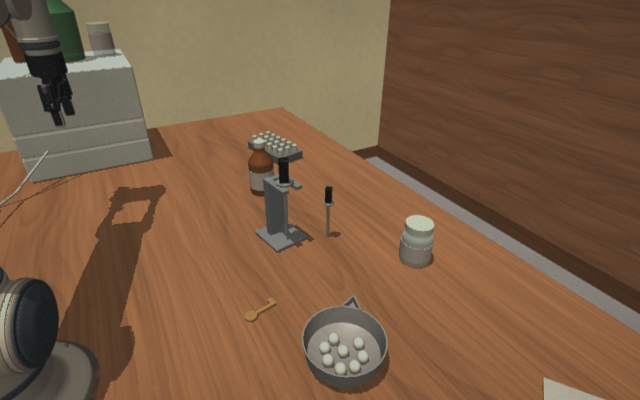

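View pics/top0.png

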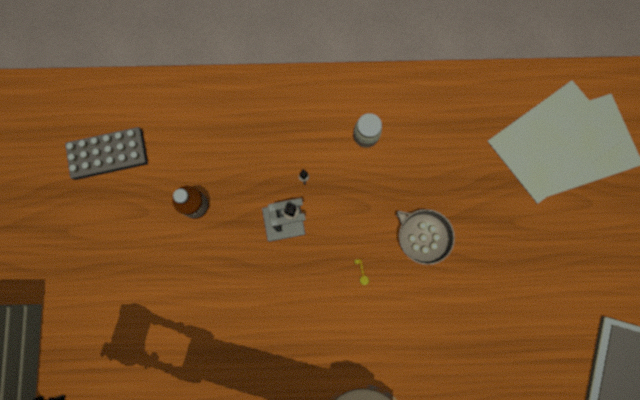

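The side image shows two stirrers. One hangs in the grey fork at side (284,172), top (290,209). A smaller one stands free at side (328,210), top (304,175). The dish is at top (426,237) with its lip at (402,215). The stirrer in the fork fits the description (hanging by its flange, longer), and I'll confirm that in a crop.

```bash
cat > h.py <<'E'
import numpy as np,cv2
def load(n):
    d=np.load(n+".npz");return d
def ray(d,u,v):
    V=d["view"];R=V[:3,:3];o=-R.T@V[:3,3]
    c=np.array([(u-d["cx"])/d["fx"],-(v-d["cy"])/d["fy"],-1.]);r=R.T@c
    return o,r/np.linalg.norm(r)
def plane(d,u,v,z):
    o,r=ray(d,u,v);return o+r*(z-o[2])/r[2]
def proj(d,p):
    c=d["view"][:3,:3]@np.asarray(p)+d["view"][:3,3]
    return np.array([d["cx"]+d["fx"]*c[0]/-c[2],d["cy"]+d["fy"]*c[1]/c[2]])
def tri(d1,p1,d2,p2):
    o1,r1=ray(d1,*p1);o2,r2=ray(d2,*p2)
    t=np.linalg.lstsq(np.c_[r1,-r2],o2-o1,rcond=None)[0]
    a,b=o1+t[0]*r1,o2+t[1]*r2
    return (a+b)/2,np.linalg.norm(a-b)
E
python3 - <<'E'
from h import *
s=cv2.imread("pics/side0.png");t=cv2.imread("pics/top0.png")
k=lambda a,f:cv2.resize(a,None,fx=f,fy=f,interpolation=cv2.INTER_CUBIC)
a=k(s[150:255,250:350],4);b=k(t[160:250,250:350],4);c=k(t[200:275,390:465],5)
e=k(s[290:390,290:390],4)
W=np.zeros((600,800,3),np.uint8)
A=cv2.resize(a,(400,420));W[:300,:400]=k(t[165:240,250:350],4);W[:300,400:]=k(t[202:277,380:480],4);W[300:,:400]=k(s[150:250,250:350],4)[:300] if 0 else k(s[155:230,250:350],4);W[300:,400:]=k(s[295:370,295:395],4)
cv2.imwrite("pics/crop1.png",W)
E
```

```text
(no output)
```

View pics/crop1.png

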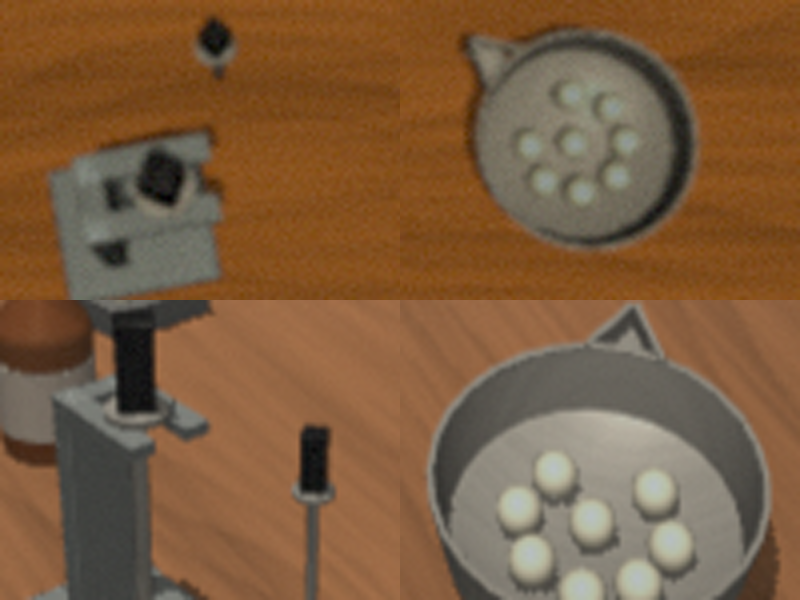

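The crop confirms it: the stirrer in the fork is clearly larger than the free one. The fork mouth points right in the top image, roughly -y. Next I'll measure both objects.

```bash
cat > m.py <<'E'
from h import *
T=load("top0");S=load("side0")
cam=[-d["view"][:3,:3].T@d["view"][:3,3] for d in(T,S)];print("cams",np.round(cam,3))
def big(d,x0,y0,x1,y1,f=4):
    return cv2.resize(d["img"][y0:y1,x0:x1],None,fx=f,fy=f,interpolation=cv2.INTER_CUBIC).astype(int)
def comps(m,amin):
    n,l,st,c=cv2.connectedComponentsWithStats(m.astype(np.uint8))
    return [(l==i,st[i],c[i]) for i in range(1,n) if st[i,4]>amin]
px=lambda c,x0,y0,f=4:((np.array(c)+.5)/f-.5+[x0,y0])
# grip
mt=big(T,280,195,302,222).max(2)<40
for m,st,c in comps(mt,300):
    cn=cv2.findContours(m.astype(np.uint8),0,1)[0][0];r=cv2.minAreaRect(cn)
    print("top grip",px(st[:2],280,195),st[2:]/4,px(c,280,195),r[1][0]/4,r[1][1]/4,r[2],px(r[0],280,195))
    ap=cv2.approxPolyDP(cn,5,True)[:,0];print(px(ap,280,195).round(1).tolist())
im=big(S,270,150,300,195)
ms=im.max(2)<45
for m,st,c in comps(ms,300):
    print("side grip",px(st[:2],270,150),st[2:]/4,px(c,270,150))
    for y in range(st[1],st[1]+st[3],8):
        xs=np.where(m[y])[0]; print(px((xs.min(),y),270,150).round(1),px((xs.max(),y),270,150).round(1))
# dish in top
im=big(T,390,195,465,275).astype(np.uint8);hsv=cv2.cvtColor(im,cv2.COLOR_RGB2HSV)
m=cv2.morphologyEx((hsv[...,1]<110).astype(np.uint8),cv2.MORPH_CLOSE,np.ones((25,25)))
mo=cv2.morphologyEx(m,cv2.MORPH_OPEN,cv2.getStructuringElement(2,(121,121)))
cn=max(cv2.findContours(mo,0,1)[0],key=cv2.contourArea);el=cv2.fitEllipse(cn)
print("rim ellipse",px(el[0],390,195),np.array(el[1])/4,el[2],"plane z.05",plane(T,*px(el[0],390,195),.05))
lip=m&~cv2.dilate(mo,np.ones((9,9)))
for q,st,c in comps(lip,80):print("lip",px(c,390,195),st[4]/16,plane(T,*px(c,390,195),.045))
g=im.min(2)
for q,st,c in comps(g>165,100):
    p=px(c,390,195);print("ballT",p.round(1),st[4]/16,plane(T,*p,.015).round(4))
E
python3 m.py
```

```text
cams [[ 0.369  0.107  1.345]
 [ 0.234 -0.514  0.563]]
top grip [284.875 203.125] [ 10.25  12.5  358.  ] [290.01606145 209.14734637] 9.486831665039062 11.067971229553223 18.434947967529297 [290.04999924 209.10000038]
[[287.1, 203.4], [284.9, 211.9], [292.4, 215.4], [294.9, 206.4]]
side grip [277.375 156.875] [ 11.25  25.75 899.25] [283.13695441 169.65995969]
[286.9 156.9] [287.1 156.9]
[277.6 158.9] [288.1 158.9]
[277.9 160.9] [288.1 160.9]
[277.6 162.9] [287.4 162.9]
[278.6 164.9] [287.1 164.9]
[278.9 166.9] [287.1 166.9]
[278.9 168.9] [287.4 168.9]
[279.1 170.9] [287.4 170.9]
[279.1 172.9] [287.4 172.9]
[279.1 174.9] [287.4 174.9]
[279.1 176.9] [287.6 176.9]
[279.1 178.9] [288.1 178.9]
[279.4 180.9] [288.4 180.9]
rim ellipse [425.97397995 236.21240234] [53.78677368 56.82445145] 129.5352020263672 plane z.05 [ 0.47757949 -0.170969    0.05      ]
lip [400.43848247 214.2087364 ] 51.6875 [ 0.53549772 -0.11028058  0.045     ]
```

```bash
python3 - <<'E'
from h import *
T=load("top0");S=load("side0")
print("top grip max");print(T["img"][199:221,278:302].max(2))
print("side grip");print(S["img"][154:188:2,268:304].max(2))
im=T["img"][210:265,398:456];g=im.min(2)
print("floor/balls pct",np.percentile(g,[5,25,50,75,90,95,99]))
b=cv2.resize(im,None,fx=4,fy=4,interpolation=cv2.INTER_CUBIC)
gg=cv2.GaussianBlur(b.min(2).astype(np.float32),(0,0),5);bg=cv2.GaussianBlur(b.min(2).astype(np.float32),(0,0),25)
D=gg-bg;mx=cv2.dilate(D,np.ones((29,29)))
ys,xs=np.where((D==mx)&(D>8))
for x,y in zip(xs,ys):
    p=((np.array([x,y])+.5)/4-.5+[398,210]);print(p.round(1),D[y,x].round(1),plane(T,*p,.017).round(4))
E
```

```text
top grip max
[[120 125 123 117 109 100  92  92  80  83  77  81  83  80  88  85  92  95
  101 102 103 100 103  98]
 [ 96  91  93  95  84  82  84  83  87  86  88  87  92  99 101 106 102 107
  107 113 116 112 109 104]
 [ 81  78  84  84  89  92  96  92 100  90  84  79  81  93 107 115 109 111
  114 113 111 111 111 103]
 [ 88  93  95 102 100 104 102 106  95  76  59  62  67  81  98 105 111 112
  114 114 112 114 107 111]
 [104 103 106 110 107 109 108  98  78  50  46  41  45  55  75  82  98 102
  106 110 113 112 116 113]
 [108 109 104 107 105 111 108  95  72  36  21  26  26  38  48  59  70  90
   99 105 103 104 105 109]
 [112 109 111 108 117 114 102  80  53  26  28  30  26  30  30  40  45  65
   83  89  87  85 104 112]
 [110 111 114 107 109 111  99  68  45  29  26  21  27  35  36  31  28  47
   76  76  69  76  97 123]
 [109 110 109 107 109 103  93  68  38  31  24  30  30  36  27  30  24  44
   74  84  81  71  93 125]
 [104 107 101  94  96  91  83  53  41  27  33  39  37  34  34  22  24  44
   76 100  93  65  85 112]
 [ 84  81  83  87  95  87  58  41  38  27  27  32  31  33  30  32   7  37
   
[... 3796 characters left out ...]
 [ 0.5272 -0.1565  0.017 ]
[447.4 220.1] 14.2 [ 0.5209 -0.2361  0.017 ]
[428.4 222.1] 20.5 [ 0.5168 -0.1864  0.017 ]
[422.9 225.1] 26.6 [ 0.5093 -0.1717  0.017 ]
[433.1 228.6] 26.1 [ 0.4996 -0.1977  0.017 ]
[444.1 233.4] 14.7 [ 0.4867 -0.2254  0.017 ]
[436.6 237.1] 32.0 [ 0.4774 -0.2054  0.017 ]
[423.6 237.6] 25.9 [ 0.4768 -0.1718  0.017 ]
[412.4 238.1] 30.6 [ 0.4762 -0.1427  0.017 ]
[444.9 239.6] 14.4 [ 0.4705 -0.2263  0.017 ]
[434.4 245.9] 36.0 [ 0.455  -0.1982  0.017 ]
[415.9 247.1] 33.5 [ 0.4528 -0.1504  0.017 ]
[442.1 248.4] 15.1 [ 0.4481 -0.2178  0.017 ]
[425.4 249.9] 35.2 [ 0.4452 -0.1745  0.017 ]
[405.4 250.1] 21.7 [ 0.4457 -0.123   0.017 ]
[448.9 252.9] 8.5 [ 0.4363 -0.2344  0.017 ]
```

```bash
python3 - <<'E'
from h import *
S=load("side0");T=load("top0")
# side dish rim: ellipse; balls in side
im=S["img"][290:392,295:395];b=cv2.resize(im,None,fx=4,fy=4,interpolation=cv2.INTER_CUBIC)
m=b.min(2)>150
n,l,st,c=cv2.connectedComponentsWithStats(m.astype(np.uint8))
for i in range(1,n):
    if st[i,4]>150:
        p=(c[i]+.5)/4-.5+[295,290];print(p.round(1),st[i,2:]/4,plane(S,*p,.016).round(4))
# fork in top: grey low-saturation mask
x0,y0=258,190
b=cv2.resize(T["img"][y0:250,x0:315],None,fx=4,fy=4,interpolation=cv2.INTER_CUBIC)
h=cv2.cvtColor(b,cv2.COLOR_RGB2HSV)
m=((h[...,1]<90)|(b.max(2)<45)).astype(np.uint8)
o=cv2.merge([b[...,2],b[...,1],b[...,0]]);o=cv2.resize(o,None,fx=3,fy=3,interpolation=cv2.INTER_CUBIC)
for k in range(0,60,5):
    if k<57:cv2.putText(o,str(x0+k),(k*12,10),0,.35,(255,255,255));o[:, k*12+6]=o[:, k*12+6]//2+60
    cv2.putText(o,str(y0+k),(0,k*12+10),0,.35,(0,255,255));o[min(k*12+6,o.shape[0]-1)]=o[min(k*12+6,o.shape[0]-1)]//2+60
cv2.imwrite("pics/fork.png",o[:600,:800]);print(o.shape)
E
```

```text
[349.9 327.2] [ 25.5    9.25 517.75] [ 0.5167 -0.1362  0.016 ]
[333.  336.7] [  8.     8.25 207.5 ] [ 0.4795 -0.1391  0.016 ]
[358.1 341.2] [  8.25   8.25 212.25] [ 0.5123 -0.1681  0.016 ]
[324.  345.7] [  8.     8.5  217.75] [ 0.4565 -0.1475  0.016 ]
[342.4 348.9] [  8.25   8.5  223.25] [ 0.4803 -0.168   0.016 ]
[362.3 354.7] [  8.5    8.75 229.  ] [ 0.5032 -0.1935  0.016 ]
[327.2 358.2] [  8.5    8.75 231.75] [ 0.4488 -0.171   0.016 ]
[354.1 364.4] [  8.5   9.  237. ] [ 0.481  -0.2018  0.016 ]
[339.9 366.9] [  8.5    9.5  243.25] [ 0.4585 -0.1946  0.016 ]
(720, 684, 3)
```

View pics/fork.png

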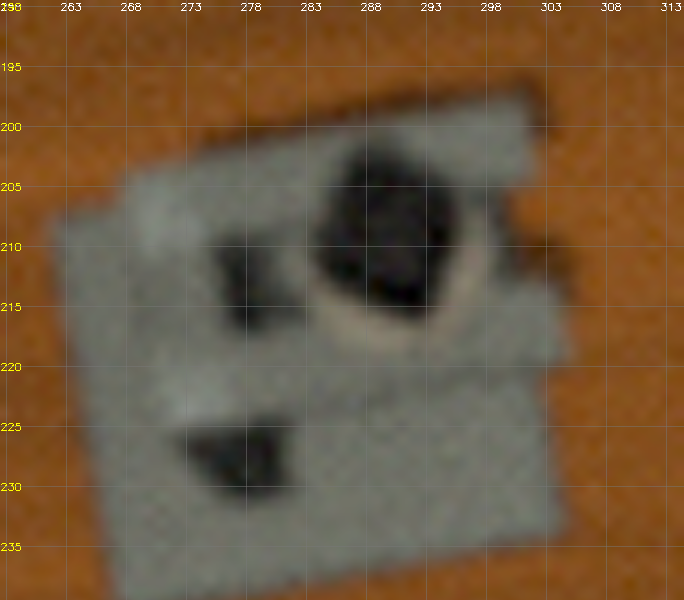

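The crop shows:
- Prong outer tip corners at about (302,197.5) and (305,219.5).
- The grip as a diamond, with its top-face centre near (289.6,208.7), edges about 24° clockwise in the image.

The ring gap is at about 45°, which agrees with the lip. Next I'll triangulate.

```bash
python3 - <<'E'
from h import *
S=load("side0");T=load("top0")
f=lambda n,a,b:print(n,*[np.round(x,4) for x in tri(T,a,S,b)])
f("grip top",(289.6,208.7),(283.1,159.3))
f("prong +x tip corner",(302,197.5),(302,187))
f("mid ball",(423.6,237.6),(342.4,348.9))
f("ball a",(412.4,238.1),(333,336.7));f("ball b",(425.4,249.9),(327.2,358.2)) if 0 else f("ball b",(415.9,247.1),(324,345.7))
f("ball c",(434.4,245.9),(339.9,366.9));f("ball d",(436.6,237.1),(354.1,364.4))
print("grip z.22",plane(T,289.6,208.7,.22).round(4))
for z in(.16,):
    a,b=plane(T,302,197.5,z),plane(T,305,219.5,z);d=b-a;n=np.array([d[1],-d[0],0]);n/=np.linalg.norm(n)
    if n[1]<0:n=-n
    print(a,b,np.linalg.norm(d),"axis",n,np.degrees(np.arctan2(n[1],n[0])),"seat",(a+b)/2+.032*n)
o=plane(T,267.9,203.6,.16);a=plane(T,302,197.5,.16);print("prong edge dir",np.degrees(np.arctan2(*(o-a)[[1,0]])))
g=np.array([plane(T,289.6,208.7,.22)]);
p=proj(S,plane(T,289.6,208.7,.22));print("grip reproj side",p)
# small stirrer, jar in top
print("small stirrer ~",plane(T,304,175,.12),"bottle",plane(T,181,193,.16),"jar",plane(T,369,124,.1))
s=__import__("bench").env.read_state();print(s["ee_pos"])
E
```

```text
grip top [0.5323 0.1628 0.2195] 0.0031
prong +x tip corner [0.5654 0.1373 0.156 ] 0.001
mid ball [ 0.4772 -0.1711  0.0214] 0.0015
ball a [ 0.4766 -0.1423  0.0209] 0.0015
ball b [ 0.4536 -0.1502  0.0206] 0.0021
ball c [ 0.4554 -0.1976  0.0217] 0.0017
ball d [ 0.4778 -0.2047  0.0214] 0.0016
grip z.22 [0.5308 0.1633 0.22  ]
[0.56519209 0.13700657 0.16      ] [0.51327958 0.13094146 0.16      ] 0.05226561768619732 axis [-0.11604405  0.99324407  0.        ] 96.66384803164436 seat [0.53552242 0.16575783 0.16      ]
prong edge dir 99.01146657745463
grip reproj side [281.62318878 159.25949052]
small stirrer ~ [0.62725705 0.13218493 0.12      ] bottle [0.58218358 0.42045482 0.16      ] jar [ 0.75894934 -0.03342622  0.1       ]
[0.1342869  0.58451632 0.2302358 ]
```

>>> apply_moves(plan=[-1,0,0,-0.15,0,0,0.35,-1,0,0,-0.15,0,0,0.35,-1,0,0,-0.15,0,0,0.35,-1,0,0,-0.15,0,0,0.35,-1,0,0,-0.15,0,0,0.35])

```text
time: 0.52
ee_pos: [0.1343, 0.5846, 0.2609]
ee_rot: [[-0.906, 0.424, -0.0], [0.424, 0.906, -0.001], [-0.0, -0.001, -1.0]]
force: [-0.4, 0.3, 0.0]
width: 0.996
grip_force: 0.0
```

>>> apply_moves(plan=[-1,-0.67,-0.27,0,0,0,0,-1,-0.67,-0.27,0,0,0,0,-1,-0.67,-0.27,0,0,0,0,-1,-0.67,-0.27,0,0,0,0,-1,-0.67,-0.27,0,0,0,0])

```text
time: 0.93
ee_pos: [0.2336, 0.4781, 0.2607]
ee_rot: [[-0.907, 0.422, -0.0], [0.422, 0.907, -0.001], [0.0, -0.001, -1.0]]
force: [0.1, 0.4, 0.6]
width: 1.001
grip_force: 0.0
```

>>> apply_moves(plan=[-1,-0.67,-0.27,0,0,0,0,-1,-0.67,-0.27,0,0,0,0,-1,-0.67,-0.27,0,0,0,0,-1,-0.67,-0.27,0,0,0,0,-1,-0.67,-0.27,0,0,0,0])

```text
time: 1.35
ee_pos: [0.3323, 0.3725, 0.2608]
ee_rot: [[-0.907, 0.422, -0.0], [0.422, 0.907, -0.0], [0.0, -0.001, -1.0]]
force: [0.2, -0.5, 0.2]
width: 1.0
grip_force: 0.0
```

>>> apply_moves(plan=[-1,-0.67,-0.27,0,0,0,0,-1,-0.67,-0.27,0,0,0,0,-1,-0.67,-0.27,0,0,0,0,-1,-0.67,-0.27,0,0,0,0,-1,-0.67,-0.27,0,0,0,0])

```text
time: 1.77
ee_pos: [0.431, 0.267, 0.2608]
ee_rot: [[-0.907, 0.422, -0.001], [0.422, 0.907, -0.0], [0.0, -0.001, -1.0]]
force: [0.4, 0.5, -0.6]
width: 0.998
grip_force: 0.0
```

>>> apply_moves(plan=[-1,-0.67,-0.27,0,0,0,0,-1,-0.67,-0.27,0,0,0,0,-1,-0.6,-0.27,0,0,0,0,-1,-0.4,-0.2,0,0,0,0,-1,0,0,0,0,0,0])

```text
time: 2.18
ee_pos: [0.4997, 0.1893, 0.2601]
ee_rot: [[-0.905, 0.426, -0.001], [0.426, 0.905, -0.002], [0.0, -0.002, -1.0]]
force: [-0.0, -0.2, 0.5]
width: 1.0
grip_force: 0.0
```

>>> apply_moves(plan=[-1,-0.4,-0.1,0,0,0,0,-1,-0.4,-0.1,0,0,0,0,-1,-0.2,-0.05,0,0,0,0,-1,0,0,0,0,0,0,-1,0,0,0,0,0,0])

```text
time: 2.6
ee_pos: [0.5302, 0.1663, 0.2609]
ee_rot: [[-0.906, 0.422, -0.001], [0.422, 0.906, 0.0], [0.001, -0.0, -1.0]]
force: [-0.5, 0.4, -0.1]
width: 1.003
grip_force: 0.0
```

```bash
python3 - <<'E'
from h import *
from bench import env
W=[]
p=np.array(env.read_state()["ee_pos"]);print(p)
for n,(x,y) in(("side",(220,90)),("top",(240,155))):
    d=env.snapshot(n);b=d["img"][y:y+100,x:x+100,::-1];W.append(cv2.resize(np.ascontiguousarray(b),(400,400),interpolation=cv2.INTER_CUBIC))
    print(n,proj(d,p))
cv2.imwrite("pics/pre.png",np.hstack(W))
E
```

```text
[0.5301516  0.16628169 0.2609077 ]
side [279.93022282 140.86020426]
top [287.23168503 206.29861135]
```

View pics/pre.png

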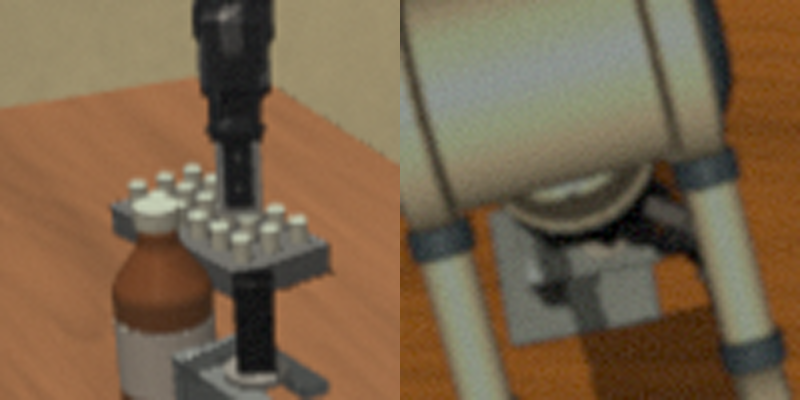

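Side crop: finger centred at px 280, grip axis at px 283.3. A small shift is needed in tool -x, then I descend.

>>> apply_moves(plan=[-1,-0.13,-0.06,0,0,0,0,-1,0,0,0.3,0,0,0,-1,0,0,0.3,0,0,0,-1,0,0,0.3,0,0,0,-1,0,0,0.3,0,0,0])

```text
time: 3.12
ee_pos: [0.5336, 0.1619, 0.2118]
ee_rot: [[-0.907, 0.422, -0.001], [0.422, 0.907, -0.0], [0.001, -0.0, -1.0]]
force: [0.2, 0.3, -0.0]
width: 1.0
grip_force: 0.0
```

>>> apply_moves(plan=[-1,0,0,0.3,0,0,0,-1,0,0,0.3,0,0,0,-1,0,0,0.2,0,0,0,-1,0,0,0.12,0,0,0,-1,0,0,0,0,0,0])

```text
time: 3.53
ee_pos: [0.5334, 0.1617, 0.1748]
ee_rot: [[-0.907, 0.422, -0.002], [0.422, 0.907, -0.0], [0.002, -0.001, -1.0]]
force: [0.2, 0.1, 0.6]
width: 1.001
grip_force: 0.0
```

```bash
python3 - <<'E'
from h import *
from bench import env
s=env.read_state();print(s["ee_pos"],s["force"])
W=[]
for n,(x,y) in(("side",(240,110)),("top",(240,155))):
    d=env.snapshot(n);b=d["img"][y:y+100,x:x+100,::-1];W.append(cv2.resize(np.ascontiguousarray(b),(400,400),interpolation=cv2.INTER_CUBIC))
cv2.imwrite("pics/pre2.png",np.hstack(W))
E
```

```text
[0.53338637 0.16166501 0.1748209 ] [0.19761264 0.12325425 0.60515278]
```

View pics/pre2.png

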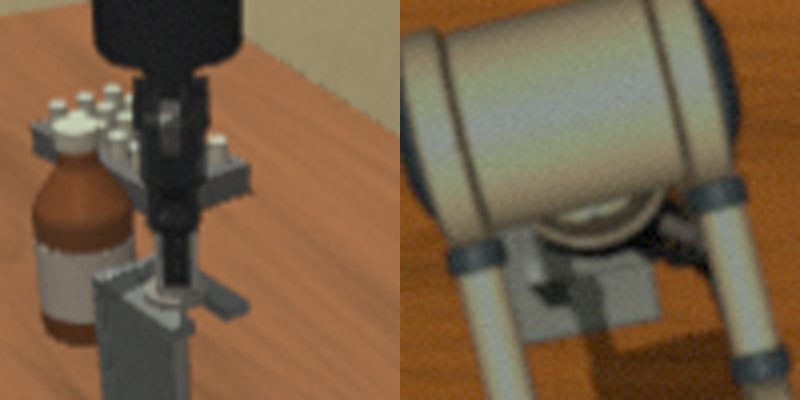

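The finger lines up with the flange centre (side px ~284). Closing.

>>> apply_moves(plan=[1,0,0,0,0,0,0,1,0,0,0,0,0,0,1,0,0,0,0,0,0,1,0,0,0,0,0,0,1,0,0,0,0,0,0], grip_force=60)

```text
time: 4.05
ee_pos: [0.534, 0.1618, 0.1768]
ee_rot: [[-0.907, 0.422, 0.0], [0.422, 0.907, 0.0], [-0.0, 0.0, -1.0]]
force: [0.5, -0.3, 0.5]
width: 0.3
grip_force: 0.0
```

>>> apply_moves(plan=[1,0,0,0,0,0,0,1,0,0,0,0,0,0,1,0,0,0,0,0,0,1,0,0,0,0,0,0,1,0,0,0,0,0,0], grip_force=60)

```text
time: 4.47
ee_pos: [0.5341, 0.1618, 0.1768]
ee_rot: [[-0.907, 0.422, 0.001], [0.422, 0.907, 0.0], [-0.001, 0.0, -1.0]]
force: [0.8, 0.5, 2.9]
width: 0.249
grip_force: 58.9
```

>>> apply_moves(plan=[1,0,0,-0.2,0,0,0,1,0,0,-0.3,0,0,0,1,0,0,-0.4,0,0,0,1,0,0,-0.4,0,0,0,1,0,0,-0.4,0,0,0])

```text
time: 4.88
ee_pos: [0.5338, 0.1618, 0.246]
ee_rot: [[-0.907, 0.422, 0.0], [0.422, 0.907, 0.0], [-0.0, 0.0, -1.0]]
force: [-0.3, 0.5, -1.6]
width: 0.251
grip_force: 58.6
```

>>> apply_moves(plan=[1,0,0,-0.5,0,0,0,1,0,0,-0.5,0,0,0,1,0,0,-0.5,0,0,0,1,0,0,-0.5,0,0,0,1,0,0,-0.3,0,0,0])

```text
time: 5.3
ee_pos: [0.5339, 0.1618, 0.3401]
ee_rot: [[-0.907, 0.422, 0.003], [0.422, 0.907, 0.001], [-0.003, 0.002, -1.0]]
force: [-0.2, 0.5, -0.5]
width: 0.249
grip_force: 58.6
```

```bash
python3 - <<'E'
from h import *
from bench import env
for k in range(1):
    s=env.read_state();p=s["ee_pos"];R=s["ee_rot"];print(p,s["force"],s["width"])
W=[]
for n in("side","top"):
    d=env.snapshot(n);np.savez(n+"1.npz",**d)
    q=proj(d,p+R[:,2]*.1518);print(n,"pred tip",q,"flange",proj(d,p+R[:,2]*.0168))
    x,y=int(q[0])-50,int(q[1])-70
    b=d["img"][y:y+100,x:x+100,::-1];print(x,y);W.append(cv2.resize(np.ascontiguousarray(b),(400,400),interpolation=cv2.INTER_CUBIC))
cv2.imwrite("pics/lift.png",np.hstack(W))
E
```

```text
[0.53388159 0.16179189 0.3400515 ] [-0.22510744  0.45470517 -0.54508003] 0.24890877172519274
side pred tip [284.03948682 172.49021597] flange [281.20677228 111.96728932]
234 102
top pred tip [290.93670155 209.0860561 ] flange [287.67887575 199.87593646]
240 139
```

View pics/lift.png

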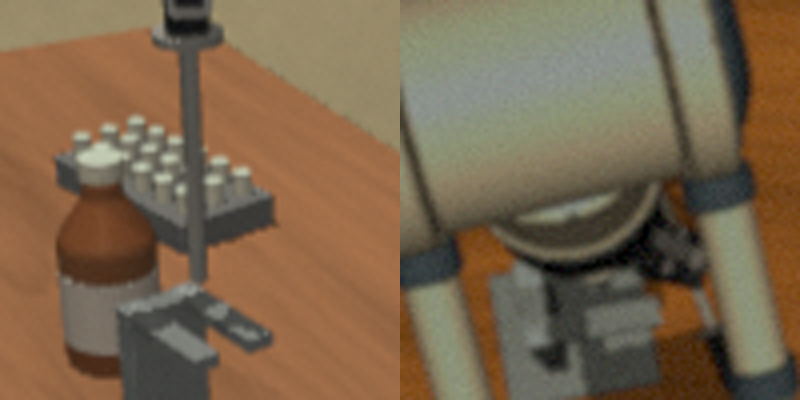

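Side crop: rod vertical, tip at px (283.7,172) against a predicted (284.0,172.5). The stirrer is centred on the TCP, with its tip 152 mm below. Moving over the gap at the lip.

>>> apply_moves(plan=[1,-0.08,-0.24,0,0,0,0,1,-0.18,-0.52,0,0,0,0,1,-0.18,-0.52,0,0,0,0,1,-0.18,-0.52,0,0,0,0,1,-0.18,-0.52,0,0,0,0])

```text
time: 5.82
ee_pos: [0.523, 0.0626, 0.3347]
ee_rot: [[-0.907, 0.422, -0.003], [0.422, 0.907, -0.0], [0.003, -0.002, -1.0]]
force: [0.6, 0.2, -1.3]
width: 0.253
grip_force: 58.8
```

>>> apply_moves(plan=[1,-0.18,-0.52,0,0,0,0,1,-0.18,-0.52,0,0,0,0,1,-0.18,-0.52,0,0,0,0,1,-0.18,-0.52,0,0,0,0,1,-0.18,-0.52,0,0,0,0])

```text
time: 6.23
ee_pos: [0.5116, -0.047, 0.3348]
ee_rot: [[-0.906, 0.422, -0.003], [0.422, 0.906, 0.0], [0.003, -0.001, -1.0]]
force: [0.6, 1.5, -1.8]
width: 0.249
grip_force: 58.8
```

>>> apply_moves(plan=[1,-0.18,-0.52,0,0,0,0,1,-0.18,-0.52,0,0,0,0,1,-0.18,-0.52,0,0,0,0,1,-0.18,-0.52,0,0,0,0,1,-0.13,-0.4,0,0,0,0])

```text
time: 6.65
ee_pos: [0.5003, -0.1517, 0.3347]
ee_rot: [[-0.906, 0.423, -0.003], [0.423, 0.906, 0.0], [0.003, -0.001, -1.0]]
force: [0.2, 0.1, -1.6]
width: 0.25
grip_force: 58.8
```

>>> apply_moves(plan=[1,0,0,0.4,0,0,0,1,0,0,0.5,0,0,0,1,0,0,0.5,0,0,0,1,0,0,0.4,0,0,0,1,0,0,0,0,0,0])

```text
time: 7.07
ee_pos: [0.4994, -0.1497, 0.2586]
ee_rot: [[-0.906, 0.423, -0.009], [0.423, 0.906, 0.003], [0.009, -0.001, -1.0]]
force: [-0.1, 0.3, -2.1]
width: 0.252
grip_force: 58.9
```

```bash
python3 - <<'E'
from h import *
from bench import env
s=env.read_state();p=s["ee_pos"];R=s["ee_rot"];print(p,p+R[:,2]*.1518,s["force"],R[:,2])
W=[]
for n,(x,y) in(("side",(290,230)),("top",(380,165))):
    d=env.snapshot(n);np.savez(n+"2.npz",**d)
    print(n,"pred tip",(proj(d,p+R[:,2]*.1518)-[x,y])*4,"start pt at floor",(proj(d,[.5026,-.1474,.01])-[x,y])*4,(proj(d,[.48,-.17,.015])-[x,y])*4)
    b=d["img"][y:y+150,x:x+100,::-1];W.append(cv2.resize(np.ascontiguousarray(b),(400,600),interpolation=cv2.INTER_CUBIC))
cv2.imwrite("pics/over.png",np.hstack(W))
E
```

```text
[ 0.49944579 -0.14969827  0.2585671 ] [ 0.49810562 -0.14924303  0.1067737 ] [-0.08922929  0.27769073 -2.0572427 ] [-0.00882856  0.00299894 -0.99995653]
side pred tip [230.01187103 274.98060773] start pt at floor [226.38548295 428.58582744] [211.3641705  481.17118235]
top pred tip [165.68059625 243.4014715 ] start pt at floor [132.60706945 252.70352568] [170.83988512 285.93473537]
```

View pics/over.png

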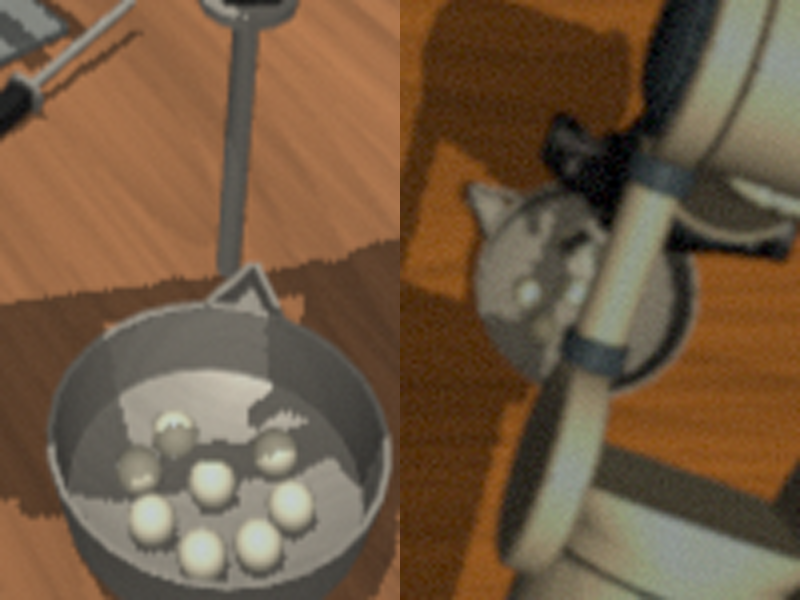

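The rod tip is at crop (228,272) as predicted, and the gap between the balls sits under the target. The small free stirrer now lies on the desk at upper left, clear of my path. Going down.

>>> apply_moves(plan=[1,-0.05,0.09,0,0,0,0,1,0,0,0.3,0,0,0,1,0,0,0.4,0,0,0,1,0,0,0.3,0,0,0,1,0,0,0,0,0,0])

```text
time: 7.58
ee_pos: [0.5043, -0.1469, 0.2223]
ee_rot: [[-0.907, 0.422, -0.003], [0.422, 0.907, 0.001], [0.003, -0.0, -1.0]]
force: [-0.1, 0.4, -1.5]
width: 0.254
grip_force: 58.9
```

>>> apply_moves(plan=[1,0,0,0,0,0,0,1,0,0,0.3,0,0,0,1,0,0,0.3,0,0,0,1,0,0,0.1,0,0,0,1,0,0,0,0,0,0])

```text
time: 8.0
ee_pos: [0.5041, -0.1469, 0.1943]
ee_rot: [[-0.907, 0.422, -0.003], [0.422, 0.907, 0.001], [0.003, -0.0, -1.0]]
force: [-0.9, -0.8, -1.4]
width: 0.249
grip_force: 58.9
```

>>> apply_moves(plan=[1,0,0,0,0,0,0,1,0,0,0,0,0,0,1,0,0,0,0,0,0,1,0,0,0,0,0,0,1,0,0,0,0,0,0])

```text
time: 8.42
ee_pos: [0.5049, -0.1472, 0.197]
ee_rot: [[-0.907, 0.422, 0.001], [0.422, 0.907, -0.0], [-0.001, 0.0, -1.0]]
force: [0.3, -0.0, -1.6]
width: 0.249
grip_force: 58.9
```

>>> apply_moves(plan=[1,0.05,-0.02,0.25,0,0,0,1,0,0,0.25,0,0,0,1,0,0,0.2,0,0,0,1,0,0,0.1,0,0,0,1,0,0,0.05,0,0,0])

```text
time: 8.83
ee_pos: [0.502, -0.1468, 0.1606]
ee_rot: [[-0.907, 0.422, -0.003], [0.422, 0.907, 0.001], [0.003, -0.0, -1.0]]
force: [-0.7, 0.0, -1.3]
width: 0.247
grip_force: 58.9
```

>>> apply_moves(plan=[1,0,0,0.03,0,0,0,1,0,0,0.02,0,0,0,1,0,0,0,0,0,0,1,0,0,0,0,0,0,1,0,0,0,0,0,0])

```text
time: 9.25
ee_pos: [0.5028, -0.1472, 0.161]
ee_rot: [[-0.907, 0.422, 0.001], [0.422, 0.907, -0.0], [-0.001, 0.0, -1.0]]
force: [-0.5, 1.1, -1.0]
width: 0.251
grip_force: 58.9
```

```bash
python3 - <<'E'
import numpy as np
a=np.radians(45+14.4*np.arange(26));P=.0322*np.c_[np.cos(a),np.sin(a)]
X=np.array([[-.907,.422],[.422,.907]])
Q=np.round(P@X.T/.04,2);D=np.round(np.diff(Q,axis=0),2);print(D.sum(0))
for i in range(0,25,5):print([float(v) for r in D[i:i+5] for v in (1,r[0],r[1],0,0,0,0)])
E
```

```text
[ 1.94289029e-16 -2.77555756e-16]
[1.0, 0.2, 0.04, 0.0, 0.0, 0.0, 0.0, 1.0, 0.2, 0.0, 0.0, 0.0, 0.0, 0.0, 1.0, 0.2, -0.06, 0.0, 0.0, 0.0, 0.0, 1.0, 0.17, -0.1, 0.0, 0.0, 0.0, 0.0, 1.0, 0.14, -0.14, 0.0, 0.0, 0.0, 0.0]
[1.0, 0.11, -0.18, 0.0, 0.0, 0.0, 0.0, 1.0, 0.05, -0.19, 0.0, 0.0, 0.0, 0.0, 1.0, 0.01, -0.2, 0.0, 0.0, 0.0, 0.0, 1.0, -0.04, -0.2, 0.0, 0.0, 0.0, 0.0, 1.0, -0.09, -0.18, 0.0, 0.0, 0.0, 0.0]
[1.0, -0.13, -0.15, 0.0, 0.0, 0.0, 0.0, 1.0, -0.17, -0.12, 0.0, 0.0, 0.0, 0.0, 1.0, -0.19, -0.07, 0.0, 0.0, 0.0, 0.0, 1.0, -0.2, -0.01, 0.0, 0.0, 0.0, 0.0, 1.0, -0.2, 0.03, 0.0, 0.0, 0.0, 0.0]
[1.0, -0.19, 0.08, 0.0, 0.0, 0.0, 0.0, 1.0, -0.16, 0.12, 0.0, 0.0, 0.0, 0.0, 1.0, -0.12, 0.16, 0.0, 0.0, 0.0, 0.0, 1.0, -0.08, 0.18, 0.0, 0.0, 0.0, 0.0, 1.0, -0.03, 0.2, 0.0, 0.0, 0.0, 0.0]
[1.0, 0.01, 0.2, 0.0, 0.0, 0.0, 0.0, 1.0, 0.07, 0.19, 0.0, 0.0, 0.0, 0.0, 1.0, 0.11, 0.17, 0.0, 0.0, 0.0, 0.0, 1.0, 0.15, 0.13, 0.0, 0.0, 0.0, 0.0, 1.0, 0.18, 0.1, 0.0, 0.0, 0.0, 0.0]
```

>>> apply_moves(plan=[1,0.2,0.04,0,0,0,0,1,0.2,0,0,0,0,0,1,0.2,-0.06,0,0,0,0,1,0.17,-0.1,0,0,0,0,1,0.14,-0.14,0,0,0,0])

```text
time: 9.67
ee_pos: [0.4643, -0.1408, 0.1607]
ee_rot: [[-0.907, 0.421, 0.0], [0.421, 0.907, -0.0], [-0.0, 0.0, -1.0]]
force: [-0.6, 0.1, -2.7]
width: 0.253
grip_force: 58.8
```

>>> apply_moves(plan=[1,0.11,-0.18,0,0,0,0,1,0.05,-0.19,0,0,0,0,1,0.01,-0.2,0,0,0,0,1,-0.04,-0.2,0,0,0,0,1,-0.09,-0.18,0,0,0,0])

```text
time: 10.08
ee_pos: [0.4475, -0.176, 0.1606]
ee_rot: [[-0.906, 0.423, 0.0], [0.423, 0.906, -0.0], [-0.001, -0.0, -1.0]]
force: [-0.3, -0.2, -1.2]
width: 0.25
grip_force: 58.9
```

>>> apply_moves(plan=[1,-0.13,-0.15,0,0,0,0,1,-0.17,-0.12,0,0,0,0,1,-0.19,-0.07,0,0,0,0,1,-0.2,-0.01,0,0,0,0,1,-0.2,0.03,0,0,0,0])

```text
time: 10.5
ee_pos: [0.4753, -0.2015, 0.1602]
ee_rot: [[-0.907, 0.422, -0.001], [0.422, 0.907, 0.001], [0.001, 0.001, -1.0]]
force: [-0.3, 0.5, -0.5]
width: 0.247
grip_force: 59.1
```

>>> apply_moves(plan=[1,-0.19,0.08,0,0,0,0,1,-0.16,0.12,0,0,0,0,1,-0.12,0.16,0,0,0,0,1,-0.08,0.18,0,0,0,0,1,-0.03,0.2,0,0,0,0])

```text
time: 10.92
ee_pos: [0.5082, -0.1844, 0.1602]
ee_rot: [[-0.906, 0.422, -0.002], [0.422, 0.906, -0.001], [0.001, -0.002, -1.0]]
force: [-3.2, -0.0, 1.3]
width: 0.249
grip_force: 59.5
```

>>> apply_moves(plan=[1,0.01,0.2,0,0,0,0,1,0.07,0.19,0,0,0,0,1,0.11,0.17,0,0,0,0,1,0.15,0.13,0,0,0,0,1,0.18,0.1,0,0,0,0])

```text
time: 11.33
ee_pos: [0.5028, -0.1464, 0.161]
ee_rot: [[-0.907, 0.422, 0.002], [0.422, 0.907, -0.001], [-0.002, 0.0, -1.0]]
force: [0.2, -0.7, -0.1]
width: 0.25
grip_force: 59.3
```

```bash
python3 - <<'E'
from h import *
from bench import env
s=env.read_state();p=s["ee_pos"];print(p,s["ee_rot"][:,2],s["force"])
d=env.snapshot("side");b=d["img"][280:400,280:400,::-1];a=load("side0")["img"][280:400,280:400,::-1]
cv2.imwrite("pics/turn1.png",np.hstack([cv2.resize(np.ascontiguousarray(q),(400,400),interpolation=cv2.INTER_CUBIC) for q in(a,b)]))
E
```

```text
[ 0.50278839 -0.14636678  0.16102341] [ 1.66227137e-03 -6.41582693e-04 -9.99998413e-01] [ 0.17308365 -0.72405862 -0.12778718]
```

View pics/turn1.png

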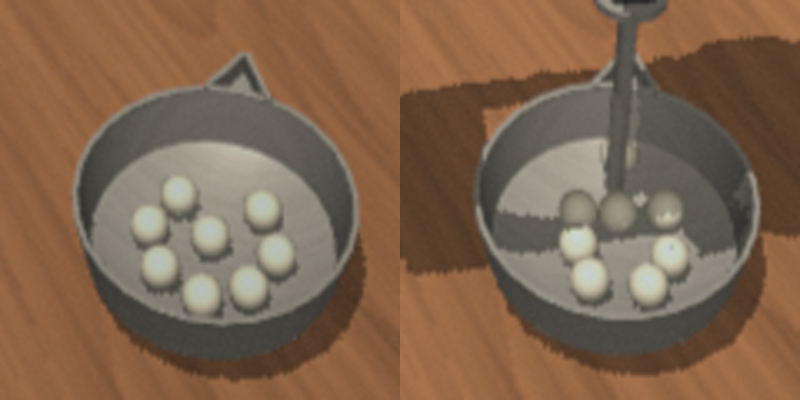

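After the first turn the dish is unmoved. The balls are displaced, with seven clear and one behind the rod at crop (618,155). Now the second turn.

>>> apply_moves(plan=[1,0.2,0.04,0,0,0,0,1,0.2,0,0,0,0,0,1,0.2,-0.06,0,0,0,0,1,0.17,-0.1,0,0,0,0,1,0.14,-0.14,0,0,0,0])

```text
time: 11.8
ee_pos: [0.4643, -0.141, 0.1605]
ee_rot: [[-0.907, 0.422, 0.0], [0.422, 0.907, 0.0], [-0.0, 0.0, -1.0]]
force: [-0.5, 0.0, -1.0]
width: 0.248
grip_force: 59.4
```

>>> apply_moves(plan=[1,0.11,-0.18,0,0,0,0,1,0.05,-0.19,0,0,0,0,1,0.01,-0.2,0,0,0,0,1,-0.04,-0.2,0,0,0,0,1,-0.09,-0.18,0,0,0,0])

```text
time: 12.22
ee_pos: [0.4474, -0.1761, 0.1606]
ee_rot: [[-0.906, 0.423, 0.0], [0.423, 0.906, -0.0], [-0.0, -0.0, -1.0]]
force: [0.4, -0.7, -0.3]
width: 0.249
grip_force: 59.4
```

>>> apply_moves(plan=[1,-0.13,-0.15,0,0,0,0,1,-0.17,-0.12,0,0,0,0,1,-0.19,-0.07,0,0,0,0,1,-0.2,-0.01,0,0,0,0,1,-0.2,0.03,0,0,0,0])

```text
time: 12.63
ee_pos: [0.4755, -0.2021, 0.1602]
ee_rot: [[-0.906, 0.423, -0.0], [0.423, 0.906, 0.0], [0.0, 0.0, -1.0]]
force: [-0.1, -0.1, -0.8]
width: 0.25
grip_force: 59.4
```

>>> apply_moves(plan=[1,-0.19,0.08,0,0,0,0,1,-0.16,0.12,0,0,0,0,1,-0.12,0.16,0,0,0,0,1,-0.08,0.18,0,0,0,0,1,-0.03,0.2,0,0,0,0])

```text
time: 13.05
ee_pos: [0.5086, -0.1841, 0.1604]
ee_rot: [[-0.907, 0.422, -0.001], [0.422, 0.907, -0.001], [0.001, -0.001, -1.0]]
force: [-5.4, -0.9, 1.8]
width: 0.253
grip_force: 59.6
```

>>> apply_moves(plan=[1,0.01,0.2,0,0,0,0,1,0.07,0.19,0,0,0,0,1,0.11,0.17,0,0,0,0,1,0.15,0.13,0,0,0,0,1,0.18,0.1,0,0,0,0])

```text
time: 13.47
ee_pos: [0.5026, -0.1472, 0.1613]
ee_rot: [[-0.906, 0.422, 0.002], [0.422, 0.906, -0.003], [-0.002, -0.002, -1.0]]
force: [0.1, -1.1, -0.3]
width: 0.248
grip_force: 59.6
```

>>> apply_moves(plan=[1,0.1,0.02,0,0,0,0,1,0.05,0,0,0,0,0,1,0,0,0,0,0,0,1,0,0,0,0,0,0,1,0,0,0,0,0,0])

```text
time: 13.88
ee_pos: [0.4976, -0.1438, 0.1603]
ee_rot: [[-0.906, 0.422, 0.0], [0.422, 0.906, 0.0], [0.0, 0.0, -1.0]]
force: [-0.5, -0.4, -0.2]
width: 0.251
grip_force: 59.4
```

```bash
python3 - <<'E'
from h import *
from bench import env
S0=load("side0");d=env.snapshot("side")
def rim(I):
    b=cv2.resize(I[290:392,295:395],None,fx=4,fy=4,interpolation=cv2.INTER_CUBIC)
    out=[]
    n,l,st,c=cv2.connectedComponentsWithStats((b.min(2)>100).astype(np.uint8))
    return b
# dish shift via phase correlation of the lower dish wall region (unshaded)
a,b=[cv2.cvtColor(x[360:398,300:392],cv2.COLOR_RGB2GRAY).astype(np.float32) for x in(S0["img"],d["img"])]
print("dish px shift",cv2.phaseCorrelate(a,b,cv2.createHanningWindow(a.shape[::-1],cv2.CV_32F)))
print(env.read_state()["ee_pos"])
E
```

```text
dish px shift ((0.23745101952843584, -1.0306273636496002), 0.12149427781502406)
[ 0.4975843  -0.14386388  0.16032059]
```

>>> apply_moves(plan=[1,0,0,-0.2,0,0,0,1,0,0,-0.4,0,0,0,1,0,0,-0.5,0,0,0,1,0,0,-0.5,0,0,0,1,0,0,-0.5,0,0,0])

```text
time: 14.35
ee_pos: [0.4975, -0.1439, 0.2459]
ee_rot: [[-0.906, 0.422, 0.0], [0.422, 0.906, 0.0], [-0.0, 0.0, -1.0]]
force: [0.4, -0.1, -1.0]
width: 0.247
grip_force: 59.4
```

>>> apply_moves(plan=[1,0,0,-0.5,0,0,0,1,0,0,-0.5,0,0,0,1,0,0,-0.5,0,0,0,1,0,0,-0.5,0,0,0,1,0,0,-0.3,0,0,0])

```text
time: 14.77
ee_pos: [0.4977, -0.144, 0.3397]
ee_rot: [[-0.906, 0.422, 0.003], [0.422, 0.906, -0.001], [-0.003, 0.0, -1.0]]
force: [0.7, -0.0, -0.5]
width: 0.249
grip_force: 59.4
```

>>> apply_moves(plan=[1,0.08,0.25,0,0,0,0,1,0.17,0.52,0,0,0,0,1,0.17,0.52,0,0,0,0,1,0.17,0.52,0,0,0,0,1,0.17,0.52,0,0,0,0])

```text
time: 15.18
ee_pos: [0.5092, -0.0449, 0.3356]
ee_rot: [[-0.906, 0.422, -0.001], [0.422, 0.906, 0.001], [0.001, 0.0, -1.0]]
force: [0.7, 1.0, -0.4]
width: 0.251
grip_force: 59.4
```

>>> apply_moves(plan=[1,0.17,0.52,0,0,0,0,1,0.17,0.52,0,0,0,0,1,0.17,0.52,0,0,0,0,1,0.17,0.52,0,0,0,0,1,0.17,0.52,0,0,0,0])

```text
time: 15.6
ee_pos: [0.5221, 0.0639, 0.3356]
ee_rot: [[-0.907, 0.422, -0.001], [0.422, 0.907, 0.0], [0.001, -0.0, -1.0]]
force: [1.3, -0.3, -0.3]
width: 0.248
grip_force: 59.4
```

>>> apply_moves(plan=[1,0.17,0.52,0,0,0,0,1,0.17,0.52,0,0,0,0,1,0.17,0.52,0,0,0,0,1,0.12,0.4,0,0,0,0,1,0.08,0.2,0,0,0,0])

```text
time: 16.02
ee_pos: [0.5328, 0.155, 0.3352]
ee_rot: [[-0.907, 0.42, -0.002], [0.42, 0.907, 0.0], [0.002, -0.0, -1.0]]
force: [-1.2, -0.6, -1.1]
width: 0.251
grip_force: 59.5
```

>>> apply_moves(plan=[1,0,0,0,0,0,0,1,0,0,0,0,0,0,1,0,0,0,0,0,0,1,0,0,0,0,0,0,1,0,0,0,0,0,0])

```text
time: 16.43
ee_pos: [0.5331, 0.1516, 0.3367]
ee_rot: [[-0.906, 0.423, 0.0], [0.423, 0.906, -0.0], [-0.0, 0.0, -1.0]]
force: [-0.1, -0.3, -0.9]
width: 0.254
grip_force: 59.5
```

>>> apply_moves(plan=[1,0.05,0.13,0,0,0,0,1,0.05,0.12,-0.05,0,0,0,1,0,0,0,0,0,0,1,0,0,0,0,0,0,1,0,0,0,0,0,0])

```text
time: 16.85
ee_pos: [0.5337, 0.1633, 0.3385]
ee_rot: [[-0.907, 0.422, 0.0], [0.422, 0.907, -0.0], [-0.0, -0.0, -1.0]]
force: [0.7, -0.7, -1.4]
width: 0.25
grip_force: 59.5
```

```bash
python3 - <<'E'
from h import *
from bench import env
s=env.read_state();p=s["ee_pos"];R=s["ee_rot"];print(p)
d=env.snapshot("side");np.savez("side3.npz",**d);a=load("side1")
q1=np.array([284.04,172.49]);q=proj(d,p+R[:,2]*.1518);print("pred tip",q)
for z in(.04,.08,.12,.145,.15,.156):
    u,v=proj(d,p+R[:,2]*z);v=int(round(v));out=[]
    for I in(a["img"],d["img"]):
        r=I[v,270:298].astype(int);m=(r.max(1)-r.min(1)<32)&(r.max(1)<140);xs=np.where(m)[0]+270;out.append(xs.tolist())
    print(z,round(u,1),v,out)
E
```

```text
[0.53372103 0.16331776 0.3384812 ]
pred tip [283.5286617  172.94662328]
0.04 281.3 124 [[279, 280, 281, 282, 283], [278, 279, 280, 281, 282]]
0.08 282.1 142 [[271, 272, 273, 274, 278, 279, 280, 281, 282, 283, 284], [271, 272, 273, 274, 278, 279, 280, 281, 282, 283, 284, 285]]
0.12 282.9 160 [[273, 274, 275, 276, 277, 278, 279, 280, 281, 282, 283, 284, 285, 286, 287, 288, 289, 290, 291, 292, 293, 294], [273, 274, 275, 276, 277, 278, 279, 280, 281, 282, 283, 284, 285, 286, 287, 288, 289, 290, 291, 292, 293, 294]]
0.145 283.4 170 [[270, 271, 272, 282, 283, 284, 285], [270, 271, 272, 279, 280, 281, 282, 283]]
0.15 283.5 172 [[270, 271, 272, 273, 281, 282, 283, 284], [270, 271, 272, 273, 280, 281, 282]]
0.156 283.6 175 [[270, 271, 272, 273, 274, 275, 276, 277, 278, 279, 280, 282, 283, 284, 285], [270, 271, 272, 273, 274, 275, 276, 277, 278, 279, 280, 282, 283, 284, 285]]
```

```bash
cat > rod.py <<'E'
from h import *
def rod(d,rows,u0=274,u1=291):
    out=[]
    for v in rows:
        r=d["img"][v].astype(float);s=(r.max(1)-r.min(1))
        c=np.arange(u0,u1);bg=np.median(np.r_[s[u0-2:u0+3],s[u1-3:u1+2]]);w=np.clip(bg-s[u0:u1]-.25*bg,0,None);out.append([v,(w*c).sum()/w.sum(),w.sum()/bg])
    return np.array(out).round(2)
E
python3 - <<'E'
from rod import *
for n in("side1","side3"):
    r=rod(load(n),[*range(117,130,2),164,166,167,168,169,170,171,172,173]);print(n);print(r.T.tolist())
d=load("side3")
for n,p in(("1",[.53388,.16179,.34005]),("3",[.53372,.16332,.33848])):
    print(n,[proj(d,np.array(p)-[0,0,z]).round(2).tolist() for z in(.03,.05,.14,.15)])
E
```

```text
side1
[[117.0, 119.0, 121.0, 123.0, 125.0, 127.0, 129.0, 164.0, 166.0, 167.0, 168.0, 169.0, 170.0, 171.0, 172.0, 173.0], [280.71, 280.87, 280.91, 280.93, 281.09, 281.1, 281.24, 281.21, 283.0, 283.05, 283.14, 283.17, 283.17, 283.13, 282.35, 280.85], [2.89, 2.95, 2.98, 2.93, 2.91, 2.91, 2.71, 5.01, 2.76, 2.72, 2.57, 2.6, 2.59, 2.42, 2.12, 3.81]]
side3
[[117.0, 119.0, 121.0, 123.0, 125.0, 127.0, 129.0, 164.0, 166.0, 167.0, 168.0, 169.0, 170.0, 171.0, 172.0, 173.0], [279.71, 279.85, 279.89, 279.9, 279.92, 279.97, 280.03, 280.44, 280.93, 281.0, 281.0, 281.0, 281.0, 281.02, 280.96, 280.49], [2.83, 2.95, 2.99, 3.01, 3.0, 2.93, 2.82, 3.93, 2.65, 2.78, 2.78, 2.82, 2.82, 2.69, 2.46, 3.3]]
1 [[281.47, 118.37], [281.89, 127.86], [283.64, 167.67], [283.83, 171.82]]
3 [[281.11, 118.92], [281.53, 128.38], [283.3, 168.06], [283.49, 172.2]]
```

The rod has tilted about 1.2° in the grip about tool y, with the tip displaced toward tool +x. I'll counter-tilt the tool and check.

>>> apply_moves(plan=[1,0,0,0,0,-0.1,0,1,0,0,0,0,-0.08,0,1,0,0,0,0,0,0,1,0,0,0,0,0,0,1,0,0,0,0,0,0])

```text
time: 17.32
ee_pos: [0.5336, 0.1632, 0.3386]
ee_rot: [[-0.906, 0.422, 0.02], [0.422, 0.907, -0.009], [-0.022, 0.0, -1.0]]
force: [0.2, 0.4, -1.1]
width: 0.247
grip_force: 59.5
```

```bash
python3 - <<'E'
from rod import *
from bench import env
s=env.read_state();p=s["ee_pos"];print(p,s["ee_rot"][:,2])
d=env.snapshot("side");np.savez("side4.npz",**d)
print(rod(d,[*range(117,130,2),166,167,168,169,170,171,172,173]).T[:2].tolist())
print([proj(d,np.array(p)-[0,0,z]).round(2).tolist() for z in(.03,.05,.14,.15)])
E
```

```text
[0.53359241 0.1632362  0.3385793 ] [ 0.01975662 -0.00904339 -0.99976392]
[[117.0, 119.0, 121.0, 123.0, 125.0, 127.0, 129.0, 166.0, 167.0, 168.0, 169.0, 170.0, 171.0, 172.0, 173.0], [279.89, 280.06, 280.09, 280.26, 280.38, 280.39, 280.53, 282.22, 282.22, 282.26, 282.42, 282.54, 282.5, 282.15, 280.84]]
[[281.07, 118.89], [281.49, 128.35], [283.26, 168.05], [283.45, 172.19]]
```

```bash
python3 - <<'E'
from h import *
d=load("side4");x0,y0=254,160
b=cv2.resize(np.ascontiguousarray(d["img"][y0:y0+48,x0:x0+64,::-1]),None,fx=12,fy=12,interpolation=cv2.INTER_CUBIC)
for k in range(0,64,4):
    cv2.putText(b,str(x0+k),(k*12,10),0,.35,(255,255,255));b[::4,k*12+6]=(255,255,255)
    if k<48:cv2.putText(b,str(y0+k),(0,k*12+10),0,.35,(0,255,255));b[k*12+6,::4]=(0,255,255)
cv2.imwrite("pics/fork2.png",b)
E
```

```text
(no output)
```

View pics/fork2.png

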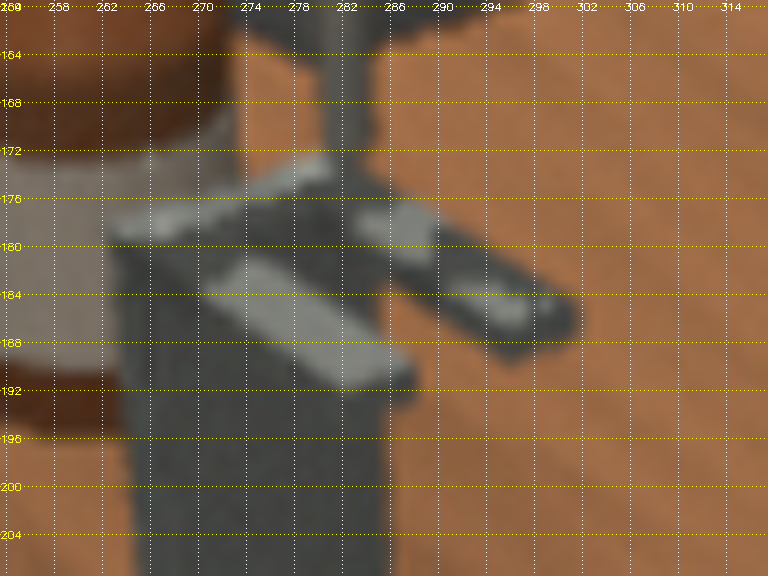

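```bash
python3 - <<'E'
from h import *
d=load("side4")
P=[plane(d,*q,.16)[:2] for q in((282.3,191.7),(287.7,189.8),(296,187),(301.7,184.5))]
print(np.round(P,4),[round(float(np.linalg.norm(P[i+1]-P[i]))*1e3,1) for i in range(3)])
m=np.mean(P,0);print("mouth",m)
for a in(97,99,101):
    n=np.array([np.cos(np.radians(a)),np.sin(np.radians(a))]);s=m+.032*n;t=np.array([n[1],-n[0]])
    print(a,"seat",s.round(4),"along,lateral of tip:",((np.array([.5329,.1635])-s)@n).round(4),((np.array([.5329,.1635])-s)@t).round(4))
E
```

```text
[[0.5155 0.133 ]
 [0.5291 0.1348]
 [0.5502 0.1372]
 [0.5663 0.1412]] [13.7, 21.3, 16.5]
mouth [0.54027021 0.13656418]
97 seat [0.5364 0.1683] along,lateral of tip: -0.0044 -0.004
99 seat [0.5353 0.1682] along,lateral of tip: -0.0042 -0.0031
101 seat [0.5342 0.168 ] along,lateral of tip: -0.0042 -0.0021
```

Fork mouth prongs measured from the side view: gap 21 mm (20 expected), so this fits. A small shift of about 3 mm centres the rod, then I lower straight down, compensating for the tool tilt.

>>> apply_moves(plan=[1,-0.03,0.085,0,0,0,0,1,0,0,0,0,0,0,1,0.004,0,0.2,0,0,0,1,0.004,0,0.2,0,0,0,1,0.004,0,0.2,0,0,0])

```text
time: 17.78
ee_pos: [0.5363, 0.1657, 0.3132]
ee_rot: [[-0.906, 0.422, 0.019], [0.422, 0.907, -0.009], [-0.021, -0.0, -1.0]]
force: [-0.2, -0.2, -1.5]
width: 0.247
grip_force: 59.5
```

>>> apply_moves(plan=[1,0.007,0,0.3,0,0,0,1,0.007,0,0.3,0,0,0,1,0.007,0,0.3,0,0,0,1,0.007,0,0.3,0,0,0,1,0,0,0,0,0,0])

```text
time: 18.2
ee_pos: [0.5351, 0.1655, 0.2622]
ee_rot: [[-0.906, 0.422, 0.014], [0.422, 0.907, -0.011], [-0.017, -0.004, -1.0]]
force: [-0.4, -0.1, -0.9]
width: 0.248
grip_force: 59.5
```

>>> apply_moves(plan=[1,0.007,0,0.3,0,0,0,1,0.007,0,0.3,0,0,0,1,0.007,0,0.3,0,0,0,1,0.007,0,0.3,0,0,0,1,0.007,0,0.3,0,0,0])

```text
time: 18.62
ee_pos: [0.5359, 0.1658, 0.205]
ee_rot: [[-0.906, 0.422, 0.019], [0.422, 0.907, -0.009], [-0.021, -0.0, -1.0]]
force: [-0.3, 1.0, -0.9]
width: 0.252
grip_force: 59.5
```

>>> apply_moves(plan=[1,0.004,0,0.15,0,0,0,1,0,0,0,0,0,0,1,0,0,0,0,0,0,1,0,0,0,0,0,0,1,0,0,0,0,0,0])

```text
time: 19.03
ee_pos: [0.5364, 0.1659, 0.2016]
ee_rot: [[-0.906, 0.422, 0.021], [0.422, 0.907, -0.009], [-0.023, 0.001, -1.0]]
force: [0.6, -0.5, -1.5]
width: 0.252
grip_force: 59.5
```

```bash
python3 - <<'E'
from bench import env
s=env.read_state();print(s["ee_pos"],s["ee_rot"][:,2],s["force"])
E
```

```text
[0.53642411 0.16594318 0.20157911] [ 0.02127711 -0.00870643 -0.99973571] [ 0.64982469 -0.514923   -1.4674111 ]
```

>>> apply_moves(plan=[1,0.004,0,0.2,0,0,0,1,0.004,0,0.15,0,0,0,1,0.002,0,0.1,0,0,0,1,0.002,0,0.08,0,0,0,1,0,0,0.04,0,0,0])

```text
time: 19.45
ee_pos: [0.5357, 0.1657, 0.1768]
ee_rot: [[-0.906, 0.422, 0.018], [0.422, 0.907, -0.009], [-0.021, -0.001, -1.0]]
force: [-2.8, -1.5, 5.1]
width: 0.251
grip_force: 60.4
```

>>> apply_moves(plan=[1,0,0,0.02,0,0,0,1,0,0,0.02,0,0,0,1,0,0,0,0,0,0,1,0,0,0,0,0,0,1,0,0,0,0,0,0])

```text
time: 19.87
ee_pos: [0.5362, 0.1658, 0.1768]
ee_rot: [[-0.906, 0.422, 0.02], [0.422, 0.907, -0.009], [-0.022, 0.0, -1.0]]
force: [-3.2, -0.7, 4.6]
width: 0.253
grip_force: 60.0
```

The flange is seated: contact force at z=.1768, the same height as at the grasp. Releasing gently.

>>> apply_moves(plan=[0.4,0,0,0,0,0,0,0.3,0,0,0,0,0,0,0.1,0,0,0,0,0,0,-0.2,0,0,0,0,0,0,-0.5,0,0,0,0,0,0])

```text
time: 20.28
ee_pos: [0.5361, 0.1659, 0.1758]
ee_rot: [[-0.906, 0.422, 0.019], [0.422, 0.907, -0.009], [-0.021, -0.0, -1.0]]
force: [-0.7, -0.5, -0.5]
width: 0.719
grip_force: 0.0
```

>>> apply_moves(plan=[-1,0,0,0,0,0,0,-1,0,0,0,0,0,0,-1,0,0,0,0,0,0,-1,0,0,0,0,0,0,-1,0,0,0,0,0,0])

```text
time: 20.7
ee_pos: [0.5361, 0.1658, 0.1761]
ee_rot: [[-0.906, 0.422, 0.02], [0.422, 0.907, -0.009], [-0.022, -0.0, -1.0]]
force: [-0.2, 0.1, 0.3]
width: 1.0
grip_force: 0.0
```

>>> apply_moves(plan=[-1,0.005,0,-0.2,0,0,0,-1,-0.005,0,-0.3,0,0,0,-1,-0.007,0,-0.4,0,0,0,-1,-0.007,0,-0.5,0,0,0,-1,-0.007,0,-0.5,0,0,0])

```text
time: 21.12
ee_pos: [0.5353, 0.1662, 0.2541]
ee_rot: [[-0.906, 0.422, 0.02], [0.422, 0.907, -0.009], [-0.022, 0.0, -1.0]]
force: [0.0, -0.3, -0.9]
width: 1.0
grip_force: 0.0
```

>>> apply_moves(plan=[-1,0,0,-0.5,0,0,0,-1,0,0,-0.5,0,0,0,-1,0,0,-0.3,0,0,0,-1,0,0,0,0,0,0,-1,0,0,0,0,0,0])

```text
time: 21.53
ee_pos: [0.5347, 0.1667, 0.3058]
ee_rot: [[-0.906, 0.422, 0.022], [0.422, 0.907, -0.008], [-0.024, 0.002, -1.0]]
force: [-0.2, -1.0, -0.7]
width: 0.998
grip_force: 0.0
```

```bash
python3 - <<'E'
from h import *
from bench import env
s=env.read_state();print(s["ee_pos"],s["force"])
d=env.snapshot("side");S0=load("side0")
for k,D in(("before",S0),("now",d)):
    I=D["img"];r=[]
    for v in range(156,184,4):
        xs=np.where(I[v,270:300].max(1)<60)[0]+270;xs=xs[(xs>274)];r.append((v,len(xs),xs.mean().round(1) if len(xs) else None))
    print(k,"grip",r)
    b=cv2.resize(I[290:392,295:395],None,fx=4,fy=4,interpolation=cv2.INTER_CUBIC)
    n,l,st,c=cv2.connectedComponentsWithStats((b.min(2)>150).astype(np.uint8))
    print([(((c[i]+.5)/4-.5+[295,290]).round(1).tolist(),st[i,4]//16,plane(D,*((c[i]+.5)/4-.5+[295,290]),.016)[:2].round(3).tolist()) for i in range(1,n) if st[i,4]>100])
# dish move: rim edge correlation
f=lambda I,y0,y1,x0,x1:cv2.cvtColor(I[y0:y1,x0:x1],cv2.COLOR_RGB2GRAY)
for nm,(y0,y1,x0,x1) in dict(lip=(296,312,338,366),front=(362,386,310,378),key=(295,325,240,280),jar=(215,268,398,436),bottle=(140,192,246,272)).items():
    t=f(S0["img"],y0,y1,x0,x1);R=cv2.matchTemplate(f(d["img"],y0-6,y1+6,x0-6,x1+6),t,cv2.TM_CCOEFF_NORMED);_,m,_,p=cv2.minMaxLoc(R);print(nm,round(m,3),np.array(p)-6)
E
```

```text
[0.53467494 0.1667433  0.30577903] [-0.17778929 -1.02192296 -0.66601835]
before grip [(156, 9, np.float64(294.7)), (160, 16, np.float64(284.5)), (164, 10, np.float64(282.5)), (168, 9, np.float64(283.0)), (172, 9, np.float64(283.0)), (176, 10, np.float64(283.5)), (180, 9, np.float64(284.0))]
[([349.9, 327.2], np.int32(129), [0.517, -0.136]), ([333.0, 336.7], np.int32(51), [0.48, -0.139]), ([358.1, 341.2], np.int32(53), [0.512, -0.168]), ([324.0, 345.7], np.int32(54), [0.457, -0.147]), ([342.4, 348.9], np.int32(55), [0.48, -0.168]), ([362.3, 354.7], np.int32(57), [0.503, -0.193]), ([327.2, 358.2], np.int32(57), [0.449, -0.171]), ([354.1, 364.4], np.int32(59), [0.481, -0.202]), ([339.9, 366.9], np.int32(60), [0.458, -0.195])]
now grip [(156, 8, np.float64(293.9)), (160, 14, np.float64(284.5)), (164, 10, np.float64(282.5)), (168, 9, np.float64(283.0)), (172, 9, np.float64(283.0)), (176, 10, np.float64(282.5)), (180, 10, np.float64(283.5))]
[([350.2, 326.6], np.int32(216), [0.518, -0.135]), ([330.8, 331.8], np.int32(55), [0.482, -0.128]), ([358.6, 340.2], np.int32(58), [0.514, -0.167]), ([338.6, 340.5], np.int32(57), [0.484, -0.151]), ([333.3, 349.4], np.int32(60), [0.466, -0.161]), ([359.8, 352.3], np.int32(60), [0.502, -0.188]), ([322.8, 354.8], np.int32(61), [0.446, -0.162]), ([335.3, 361.1], np.int32(64), [0.458, -0.182])]
lip 0.186 [ 1 -2]
front 0.812 [-2 -4]
key 0.975 [0 0]
jar 0.999 [0 0]
bottle 0.966 [0 0]
```

```bash
python3 - <<'E'
from h import *
from bench import env
d=env.snapshot("top")
def rim(D):
    im=cv2.resize(D["img"][195:275,390:465],None,fx=4,fy=4,interpolation=cv2.INTER_CUBIC);hsv=cv2.cvtColor(im,cv2.COLOR_RGB2HSV)
    m=cv2.morphologyEx((hsv[...,1]<110).astype(np.uint8),cv2.MORPH_CLOSE,np.ones((25,25)))
    mo=cv2.morphologyEx(m,cv2.MORPH_OPEN,cv2.getStructuringElement(2,(121,121)))
    el=cv2.fitEllipse(max(cv2.findContours(mo,0,1)[0],key=cv2.contourArea));c=(np.array(el[0])+.5)/4-.5+[390,195]
    lip=m&~cv2.dilate(mo,np.ones((9,9)));n,l,st,cc=cv2.connectedComponentsWithStats(lip);i=1+np.argmax(st[1:,4])
    return c,np.array(el[1])/4,plane(D,*c,.05)[:2],(cc[i]+.5)/4-.5+[390,195]
print(rim(load("top0")));print(rim(d))
s=env.snapshot("side")
g=lambda I:cv2.resize(I[318:340,330:366].min(2),None,fx=1,fy=1)
print(g(s["img"])[::2,::2])
E
```

```text
(array([425.97397995, 236.21240234]), array([53.78677368, 56.82445145]), array([ 0.47757949, -0.170969  ]), array([400.43848247, 214.2087364 ]))
(array([423.98816681, 235.10483932]), array([53.76587296, 56.70008469]), array([ 0.48048081, -0.16612945]), array([394.25245557, 218.33103368]))
[[ 90  90  91  91  93  92  93  94  93  91  93  92  93  90  94  94  91  91]
 [ 95 107 117 130 136 143 150 142 137 129 120  97  90  91  90  95  91  91]
 [141 143 145 149 152 156 160 163 168 171 171 174 149 124  98  89  91  90]
 [140 141 145 145 150 151 155 157 160 164 166 165 166 167 164 126  95  89]
 [137 140 143 144 147 151 154 155 160 161 162 158 161 160 158 159 156 121]
 [158 156 138 141 146 147 148 151 153 147 153 165 157 153 157 154 151 153]
 [187 184 162 116 147 146 147 151 151 140 174 190 181 155 140 149 150 145]
 [190 189 168 126 143 145 146 147 144 141 177 190 184 162 122 145 142 139]
 [176 177 156 112 143 145 145 147 143 126 162 177 172 147 109 140 137 137]
 [151 147 126 114 146 141 137 141 142 105 133 146 141 136 155 145 134 136]
 [103 104 103 165 182 177 152 133 138 106  88  99 122 169 186 179 155 129]]
```

All eight balls are in the dish, which shifted about 5 mm. The stirrer hangs upright as before, the bystanders are unmoved, and the gripper is clear.

```bash
python3 -c "
from bench import env
print(env.hand_in())"
```

```text
the job is handed in; nothing more can be done
None
```

The job is handed in: I stirred two anticlockwise turns through the ring, all eight balls are still in the dish, and the larger stirrer hangs upright in the fork, but the dish shifted about 6 mm and turned roughly 10°, and the small spare stirrer fell over onto the desk early in the run, cause unknown, while the jar, bottle and key did not move.

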